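# Start the balance's internal calibration under its dust cover

### The job

On the laboratory balance (the instrument with the round steel pan), slide the dust cover fully aside, press the calibration key underneath all the way down and hold it for about half a second, then slide the cover fully shut over the key again. Leave shut the similar cover of the hotplate stirrer (the instrument with the square white plate).

Things in the scene. Friction and masses are not known exactly. Their poses are not given: they have to be found in the camera images.
- balance: fixed white case 290 x 200 mm with a round steel pan (132 mm across, top 87 mm above the bench) on its 77 mm high rear part; origin under its centre, -x = its front, z up. Its low front deck, 50 mm above the bench, carries the cover. It stands left or right of the stirrer and is turned a little (up to 0.3 rad).
- balance_cover (a joint): travel in m of the balance's grey dust cover: 0 = fully shut over the key, 0.070 = fully open at its stop; starts 0 to 8 mm open. It slides level in two rails along the balance's +y axis (to the left, facing its front) with about 1.5 N of friction and stays where it is left. The rails' tops are 69 mm above the bench, 35 mm either side of the rib's centre.
- balance_cover_rib (a point): centre of the upright grip rib in the middle of the cover's plate (68 x 64 x 3 mm), axes as the balance's; moves with the cover. Rib: 44 mm long (x), 12 mm thick (y, sliding direction, +y opens), 26 mm tall, from 67.5 mm (plate top) to 93.5 mm above the bench. Pinch it from above across its thickness, or push it; nothing taller within 60 mm.
- cal_key (a joint): how far in m the round white calibration key is pressed down: 0 = released, 0.006 = fully down. It springs back; it starts to move at about 1.5 N and is fully down at 5 N.
- cal_key_top (a point): centre of the top face of the key, 26 mm in diameter, 62 mm above the bench when released; axes as the balance's. Fully shut, the cover's rib is straight above it and the plate hides it; fully open, the plate's edge is 38 mm from this point. Pressed straight down.
- stirrer_cover (a joint): travel in m of the similar cover on the deck of the hotplate stirrer (white case with a square white plate, 150 x 160 mm): 0 = shut; to be left shut.

How it is judged (in metres and radians):
On the way, in this order (a step that is already met when the one before it is completed fails the run):
1. the balance's cover is slid aside (within 15 mm of its open stop) (value of joint balance_cover above 0.055 m), for 0.1 s.
2. the calibration key is pressed at least 4 mm of its 6 mm for 0.2 s while the cover is open (value of joint cal_key above 0.004 m and value of joint balance_cover above 0.04 m), for 0.2 s.
At the end, for the whole second after the job is handed in: The balance's cover is shut over the key again (within 10 mm of fully shut), the key is released (less than 2 mm down) and the stirrer's cover is still shut (within 12 mm) (value of joint balance_cover below 0.01 m and value of joint cal_key below 0.002 m and value of joint stirrer_cover below 0.012 m); the robot touches nothing.
It fails at once if the stirrer's cover is slid open by more than 20 mm (value of joint stirrer_cover above 0.02 m).
It also fails if it takes over 51 s, if anything falls off the work surface, if the arm or the gripper's body presses on something with over 40 N, if the wrist force passes 120 N, or if a joint passes its speed limit or range.

### The arm

A 6-joint arm with a two-finger parallel gripper is mounted at the origin on the work surface. World frame = base frame: x ahead of the robot, y to its left, z up, the work surface at z = 0. Lengths are in mm, angles in rad, forces in N, time in s.
With the tool pointing down it reaches from about 400 to 925 mm from the base axis. Payload 12.5 kg.
Tool frame: the origin (TCP) lies midway between the tips of the shut fingers; the grasp point (between the pads) lies 19 mm behind it; z points along the fingers, y is the direction in which the jaws open and shut (so a half turn about z gives the same grasp; the last joint's range is limited). The gripper opens to 95 mm and grips with 3 to 60 N. Pads are 20 mm wide; open, the fingers measure 119 mm over their backs; the gripper's body (75 mm by 180 mm) begins 59 mm behind the grasp point.
Start: joints at [1.079, 0.491, 1.559, -0, 1.092, -0.106], TCP at [235.173, 579.086, 214.661] pointing down, gripper open.
Joint ranges: [-3.1, 3.1], [-0.84, 2.19], [0.05, 2.79], [-1.13, 4.28], [0.06, 2.93], [-2.69, 2.69]. Speed limits (rad/s): [2.22, 2.22, 2.79, 3.14, 3.14, 3.14].

### API

Orientations are given as [roll, pitch, yaw] about the fixed x, y, z axes, in that order (R = Rz(yaw) Ry(pitch) Rx(roll)).
In Python, from cell import env gives the robot as it stands.
- The arm moves only by the tool servo_tool, never from a script. Its argument "plan" is a list of rows, each a list of 7 numbers: the shift along the tool's x, y, z in m, then the turn, a rotation vector about the tool's x, y, z in degrees, then the opening in per cent of the stroke, from 0 (shut) to 100 (fully open). In form: [[dx, dy, dz, wx, wy, wz, jaw], ...]. A call has 1 to 8 rows; each row shifts and turns the pose as measured when the row begins, along the tool's axes as they then stand; what a row does not reach is not made up. A row lasts 1/12 s, in which the tool goes at most 41.7 mm and 7.16 degrees, less where a joint would pass 70% of its speed; a pose out of reach is approached as far as the arm can. A call is refused whole if a number of a shift passes 0.0417 or a number of a turn 7.16, either way. A call with a gripper value outside its range is refused whole. The fingers move at their own pace and stop on an object; the grip force is fixed at half the most. Time passes only in rows, so rows that do not move let the fingers close. It gives the time, the measured TCP pose, the force and the opening at its end, in the units of the state.
- env.state(): the state, without advancing time (a new reading comes with each control period).
- env.read_camera(name): name is "side" or "top"; returns a dict with "img" (480x640x3 uint8, blue, green, red), "intrinsics" (3x3 intrinsics, pixels), "R" (3x3) and "t" (3): a world point X has camera coordinates R X + t. Camera axes: x right, y down, z forward; pixel columns grow to the right and rows downward; lengths in mm; the calibration is good to about 2 mm. A picture is of the moment at which its call begins. There is no depth.
- env.job_done(): hands the job in, once; it reports no verdict.
The state is a dict: "t": time; "joints": joint angles; "qvel": joint speeds; "tau": joint torques, N m; "eef_pos": TCP position; "tcp_rot": TCP orientation; "ft_force": force on the tool from outside, world axes, zero at the start; "moment": the same for the moment, N m; "opening": opening from 0.0 (shut) to 1.0 (fully open).
Only numpy, scipy, OpenCV 4.12 (cv2) and the standard library are available. Lean on these libraries where they do the work, as an engineer would, in place of code of your own. Each camera call takes 0.05 s, during which the arm holds its last target. There are 200 camera calls.

## Working session

There is one attempt and no reset: what is moved stays moved. The work goes in short steps, Python scripts to look and compute and a tool call to move; the robot and the scene stay as the last step left them, time stands still between calls to the robot, and variables do not carry over. Pictures are saved under pics/ and viewed, about 8 in all and at most 12, crops included, and the job is handed in when it is done.

Besides the shell and the picture viewer there is one more tool, called after ">>>" as name(argument=value, ...), one argument or row to a line, values as JSON. servo_tool: Moves the arm, as the interface text tells. Its arguments: {"type":"object","properties":{"plan":{"type":"array","items":{"type":"array","items":{"type":"number"}}}},"required":["plan"]}

```bash
mkdir -p pics
cat > h.py <<'E'
import numpy as np, cv2
from cell import env
def ray(c,u,v,z):
    K,R,t=map(np.array,(c["intrinsics"],c["R"],c["t"])); t=t.ravel()
    d=R.T@np.linalg.inv(K)@[u,v,1]; o=-R.T@t
    return o+d*(z-o[2])/d[2]
def proj(c,X):
    K,R,t=map(np.array,(c["intrinsics"],c["R"],c["t"])); p=K@(R@np.array(X,float)+t.ravel()); return p[:2]/p[2]
E
python3 - <<'E'
from h import *
import pickle
cs={n:env.read_camera(n) for n in("top","side")}
pickle.dump(cs,open("c0.pkl","wb"))
for n,c in cs.items(): cv2.imwrite(f"pics/{n}0.png",c["img"])
print(env.state()); print({n:(-np.array(c["R"]).T@np.array(c["t"]).ravel()) for n,c in cs.items()})
E
```

```text
{'t': 0.1, 'joints': array([ 1.07940595e+00,  4.91508203e-01,  1.55938701e+00, -2.90080081e-05,
        1.09168855e+00, -1.05612284e-01]), 'qvel': array([ 0.00123771, -0.00357842, -0.00218042,  0.00044058, -0.00084529,
       -0.0007948 ]), 'tau': array([ 2.66009192e-03, -6.13615966e+01, -2.58610100e+01,  6.93724514e-02,
        4.69460303e-02, -8.62640195e-05]), 'eef_pos': array([235.06731085, 578.88167318, 214.11515476]), 'tcp_rot': array([-3.14060436e+00, -7.88930825e-05,  2.75582790e+00]), 'ft_force': array([-0.11844233,  0.37917021, -0.22618003]), 'moment': array([ 0.0239412 , -0.00037457, -0.0224133 ]), 'opening': 0.9989550182188892}
{'top': array([484.3291095 , -36.63331332, 747.87462149]), 'side': array([ 507.77123955, -532.84769322,  692.79698577])}
```

View pics/top0.png

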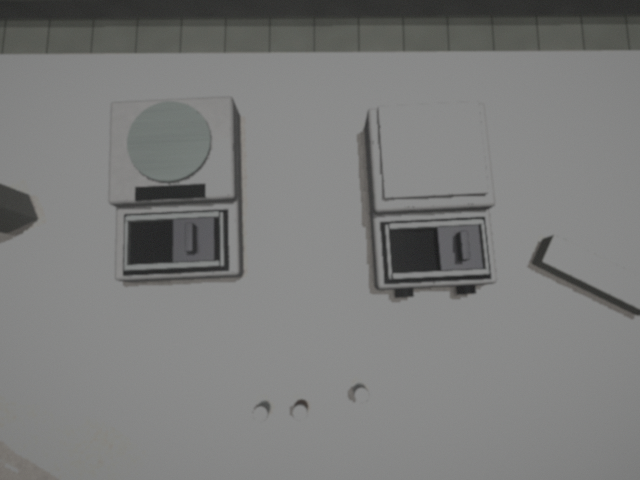

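View pics/side0.png

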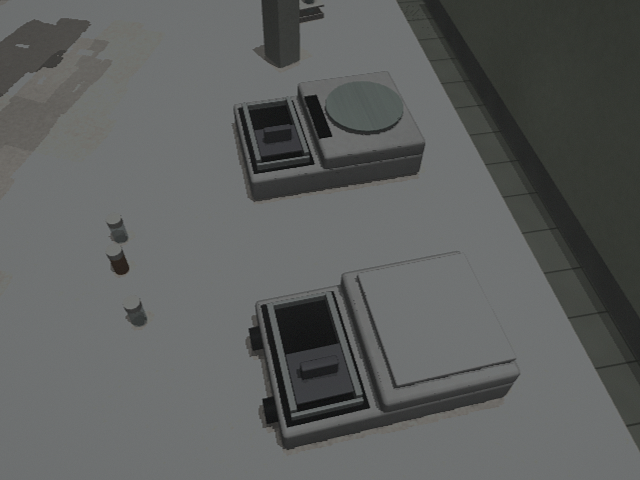

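The top view shows the balance on the left: pan at (169,141) and cover rib at about (191,238). The stirrer is on the right with its rib at (463,246). The side view agrees, with the balance at the back.

Run:
```python
from h import *
import pickle
cs=pickle.load(open("c0.pkl","rb"))
a=cs["top"]["img"][190:290,100:260]; b=cs["side"]["img"][85:195,225:345]
f=lambda i:cv2.resize(cv2.convertScaleAbs(i,alpha=1.6),(400*2,500) if i is a else (600,550),interpolation=cv2.INTER_CUBIC)
cv2.imwrite("pics/cropt.png",f(a)); cv2.imwrite("pics/crops.png",f(b))
c=cs["top"]
hsv=cv2.cvtColor(c["img"],cv2.COLOR_BGR2HSV)
g=c["img"].max(2)
print(g[238,115:245]); 
# pan
m=((hsv[...,1]>20)&(g>70)).astype(np.uint8); m[:, 250:]=0; m[:90]=0;m[190:]=0
cn=max(cv2.findContours(m,0,1)[0],key=cv2.contourArea); e=cv2.fitEllipse(cn); print(e, ray(c,*e[0],87))
```

```text
[127 124 129 131 134 132 134 129 116 110 120 121 104  74  55  50  42  43
  44  46  40  44  40  40  43  42  40  41  43  39  41  42  41  41  40  42
  41  41  36  40  40  39  40  42  41  43  39  41  41  40  40  40  40  38
  39  42  43  57  73  88  93  92  91  90  91  92  90  91  89  87  85  87
  90  92  94  94  86  70  53  50  49  61  76  86  91  93  94  94  91  96
  93  94  94  94  94  95  95  92  83  60  48  41  43  49  68 104 125 122
  94  67  51  49  67 104 129 139 137 138 137 137 136 132 118 101  78  70
  73  90 117 133]Traceback (most recent call last):
  File "<stdin>", line 13, in <module>
ValueError: max() iterable argument is empty
```

View pics/cropt.png

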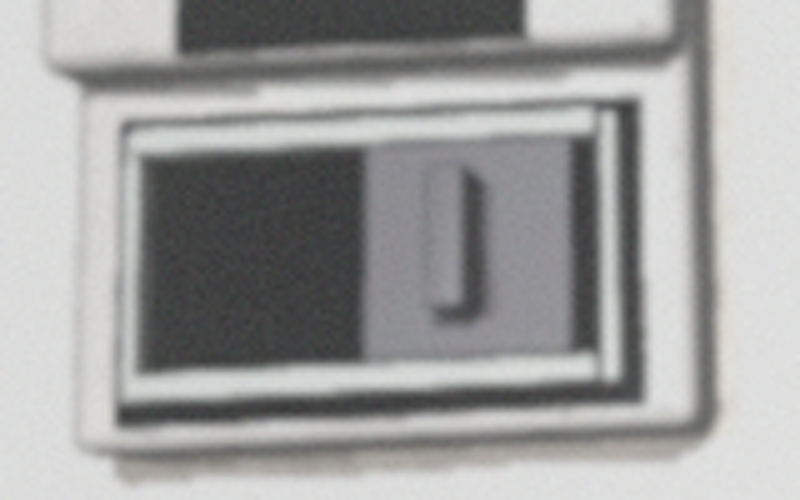

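View pics/crops.png

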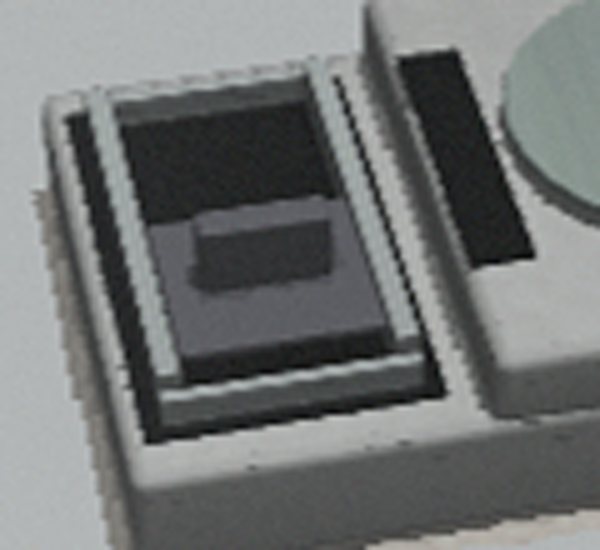

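The crops show the rib's top face centred at about top (189.2,237.2) and side (277.6,128.2). The rails' outer edges run from (126,216) to (219,211.6) and from (124,270.4) to (219,265.6).

Run:
```python
from h import *
import pickle
cs=pickle.load(open("c0.pkl","rb")); t=cs["top"]; s=cs["side"]
print("rib top",ray(t,189.2,237.2,93.5),"side",ray(s,277.6,128.2,93.5))
for p,q in [((126,216),(219,211.6)),((124,270.4),(219,265.6))]:
    a=ray(t,*p,69);b=ray(t,*q,69); d=a-b; print(a,b,"yaw",np.arctan2(-d[0],d[1]))
print("end bars (left inner, right inner)",ray(t,128,242,69),ray(t,219,240,69))
pl=[ray(t,100+x/5,190+y/5,67.5) for x,y in((364,252),(570,248))]; print("plate edges",pl)
a=[ray(t,100+x/5,190+y/5,93.5) for x,y in((446,162),(447,308))];d=a[0]-a[1];print("rib",np.linalg.norm(d),np.arctan2(d[1],d[0]))
```

```text
rib top [591.01586114 164.82390856  93.5       ] side [590.69277202 165.01266189  93.5       ]
[628.9305231  273.41674298  69.        ] [635.70312674 127.2183056   69.        ] yaw 0.04629163870121608
[543.27576956 270.89514666  69.        ] [550.54202534 124.32999887  69.        ] yaw 0.04953641075943352
end bars (left inner, right inner) [587.58661443 267.5800923   69.        ] [590.52084885 125.68591258  69.        ]
plate edges [array([590.23503394, 198.2611054 ,  67.5       ]), array([591.39924012, 133.8807346 ,  67.5       ])]
rib 44.51483174401287 0.05074752897475812
```

Run:
```python
from h import *
import pickle
cs=pickle.load(open("c0.pkl","rb")); t=cs["top"]; s=cs["side"]
for p in((265,50),(281,67),(300,57)): print("post base",ray(s,*p,0))
for p in((37,218),(0,184),(5,233)): print([ray(t,*p,z).round() for z in(0,200,400)])
```

```text
post base [615.13345472 526.3992854    0.        ]
post base [639.1712308  460.66963091   0.        ]
post base [683.81613745 488.66537608   0.        ]
[array([640., 459.,   0.]), array([599., 327., 200.]), array([557., 194., 400.])]
[array([701., 531.,   0.]), array([643., 379., 200.]), array([585., 227., 400.])]
[array([614., 512.,   0.]), array([579., 366., 200.]), array([545., 219., 400.])]
```

>>> servo_tool(
  plan=[
    [-0.035,-0.018,0,0,0,0,100],
    [-0.035,-0.018,0,0,0,0,100],
    [-0.035,-0.018,0,0,0,0,100],
    [-0.035,-0.018,0,0,0,0,100],
    [-0.035,-0.018,0,0,0,0,100],
    [-0.035,-0.018,0,0,0,0,100],
    [-0.035,-0.018,0,0,0,0,100],
    [-0.035,-0.018,0,0,0,0,100],
  ],
)

```text
t: 0.77
eef_pos: [442.6, 335.3, 211.1]
tcp_rot: [-3.137, -0.003, 2.767]
ft_force: [1.6, 0.1, 0.6]
opening: 1.001
```

>>> servo_tool(
  plan=[
    [-0.035,-0.018,0,0,0,0,100],
    [-0.035,-0.018,0,0,0,0,100],
    [-0.035,-0.018,0,0,0,0,100],
    [-0.035,-0.018,0,0,0,0,100],
    [0,0,0,0,0,-6,100],
    [0,0,0,0,0,-6,100],
    [0,0,0,0,0,-6,100],
    [0,0,0,0,0,-6,100],
  ],
)

```text
t: 1.43
eef_pos: [555.6, 201.2, 208.3]
tcp_rot: [-3.137, -0.007, -3.094]
ft_force: [-1.0, -0.3, 0.2]
opening: 1.002
```

>>> servo_tool(
  plan=[
    [0,0,0,0,0,0,100],
  ],
)

```text
t: 1.52
eef_pos: [555.6, 200.8, 208.0]
tcp_rot: [-3.137, -0.008, -3.089]
ft_force: [0.2, 0.1, 0.0]
opening: 0.999
```

>>> servo_tool(
  plan=[
    [-0.017,-0.019,0,0,0,0,100],
    [-0.017,-0.019,0,0,0,0.3,100],
    [0,0,0.03,0,0,0,100],
    [0,0,0.03,0,0,0,100],
    [0,0,0.03,0,0,0,100],
    [0,0,0,0,0,0,100],
  ],
)

```text
t: 2.02
eef_pos: [592.8, 163.2, 115.9]
tcp_rot: [-3.138, -0.005, -3.115]
ft_force: [-1.0, -0.1, -0.0]
opening: 0.996
```

Run:
```python
from h import *
s=env.read_camera("side"); print(env.state()["eef_pos"],env.state()["tcp_rot"])
cv2.imwrite("pics/s1.png",cv2.resize(cv2.convertScaleAbs(s["img"][20:200,200:440],alpha=1.6),(800,600),interpolation=cv2.INTER_CUBIC))
```

```text
[593.91305281 163.47003637 118.66383879] [-3.13794257e+00 -1.90656583e-03 -3.11466236e+00]
```

View pics/s1.png

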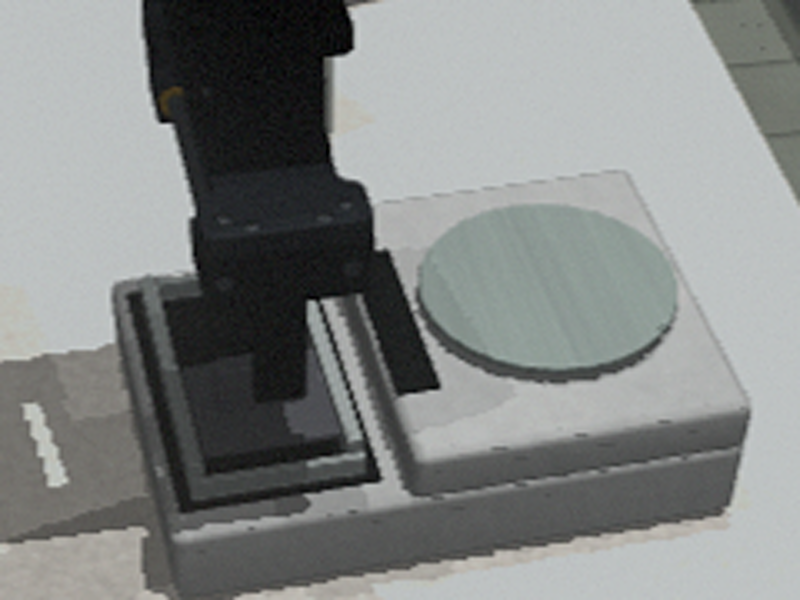

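The near finger is just in front of the covered rib, straddling it as planned. I'll correct the yaw, descend and grip.

>>> servo_tool(
  plan=[
    [0.002,0.001,0.015,0,0,-1.2,100],
    [0,0,0.015,0,0,0,100],
    [0,0,0.012,0,0,0,100],
    [0,0,0,0,0,0,100],
  ],
)

```text
t: 2.4
eef_pos: [594.5, 165.6, 81.7]
tcp_rot: [-3.139, 0.005, -3.099]
ft_force: [0.4, 0.1, -1.8]
opening: 1.001
```

>>> servo_tool(
  plan=[
    [0.003,0,0.007,0,0,0,100],
    [0,0,0,0,0,0,40],
    [0,0,0,0,0,0,0],
    [0,0,0,0,0,0,0],
    [0,0,0,0,0,0,0],
    [0,0,0,0,0,0,0],
  ],
)

```text
t: 2.9
eef_pos: [593.2, 166.2, 79.2]
tcp_rot: [-3.14, 0.011, -3.101]
ft_force: [-0.3, 0.3, -0.4]
opening: 0.708
```

>>> servo_tool(
  plan=[
    [0,0,0,0,0,0,0],
    [0,0,0,0,0,0,0],
    [0,0,0,0,0,0,0],
  ],
)

```text
t: 3.15
eef_pos: [593.5, 166.2, 79.9]
tcp_rot: [-3.14, 0.012, -3.101]
ft_force: [-0.7, 0.3, 0.6]
opening: 0.5
```

>>> servo_tool(
  plan=[
    [0,0,0.005,0,0,0,0],
    [0,0,0.003,0,0,0,0],
    [0,0,0,0,0,0,0],
    [0,0,0,0,0,0,0],
    [0,0,0,0,0,0,0],
    [0,0,0,0,0,0,0],
    [0,0,0,0,0,0,0],
  ],
)

```text
t: 3.73
eef_pos: [593.5, 166.3, 70.6]
tcp_rot: [-3.14, 0.011, -3.101]
ft_force: [0.2, -0.4, -0.2]
opening: 0.126
```

>>> servo_tool(
  plan=[
    [0,0.01,0,0,0,0,0],
    [0,0.01,0,0,0,0,0],
    [0,0.01,0,0,0,0,0],
    [0,0.01,0,0,0,0,0],
    [0,0.01,0,0,0,0,0],
    [0,0.008,0,0,0,0,0],
    [0,0,0,0,0,0,0],
  ],
)

```text
t: 4.32
eef_pos: [590.5, 230.7, 70.6]
tcp_rot: [-3.139, 0.011, -3.1]
ft_force: [1.0, -1.4, 1.1]
opening: 0.127
```

>>> servo_tool(
  plan=[
    [0,0.003,0,0,0,0,0],
    [0,0,0,0,0,0,0],
  ],
)

```text
t: 4.48
eef_pos: [590.3, 235.0, 70.6]
tcp_rot: [-3.139, 0.011, -3.098]
ft_force: [-0.9, 1.6, 1.1]
opening: 0.123
```

>>> servo_tool(
  plan=[
    [0,0.003,0,0,0,0,0],
    [0,0,0,0,0,0,0],
  ],
)

```text
t: 4.65
eef_pos: [590.3, 235.0, 70.6]
tcp_rot: [-3.134, 0.01, -3.098]
ft_force: [0.0, 1.9, 0.4]
opening: 0.125
```

>>> servo_tool(
  plan=[
    [0,0,0,0,0,0,40],
    [0,0,0,0,0,0,40],
    [0,0,0,0,0,0,40],
    [0,0,0,0,0,0,40],
    [0,0,-0.03,0,0,0,40],
    [0,0,-0.03,0,0,0,40],
    [0,-0.03,0,0,0,0,0],
    [0,-0.04,0,0,0,0,0],
  ],
)

```text
t: 5.32
eef_pos: [592.0, 169.1, 132.1]
tcp_rot: [-3.136, 0.008, -3.094]
ft_force: [0.7, -0.1, -0.7]
opening: 0.307
```

>>> servo_tool(
  plan=[
    [0,0,0,0,0,0,0],
    [0,0,0,0,0,0,0],
    [0,0,0,0,0,0,0],
    [0,0,0,0,0,0,0],
  ],
)

```text
t: 5.65
eef_pos: [592.8, 164.3, 133.4]
tcp_rot: [-3.136, 0.011, -3.099]
ft_force: [0.8, 0.5, 0.7]
opening: 0.04
```

Run:
```python
from h import *
s=env.read_camera("side"); st=env.state(); print(st["eef_pos"],st["tcp_rot"],st["opening"])
print([(proj(s,X)-[200,20])*10/3 for X in([591,165,62],[588,235,93.5],st["eef_pos"])])
cv2.imwrite("pics/s2.png",cv2.resize(cv2.convertScaleAbs(s["img"][20:200,200:440],alpha=1.6),(800,600),interpolation=cv2.INTER_CUBIC))
```

```text
[592.74449044 164.50246806 133.36320564] [-3.13630284  0.01039312 -3.09827476] 0.022392783100720442
[array([261.76869163, 410.16010438]), array([232.30318972, 270.413058  ]), array([259.88001564, 294.14023392])]
```

View pics/s2.png

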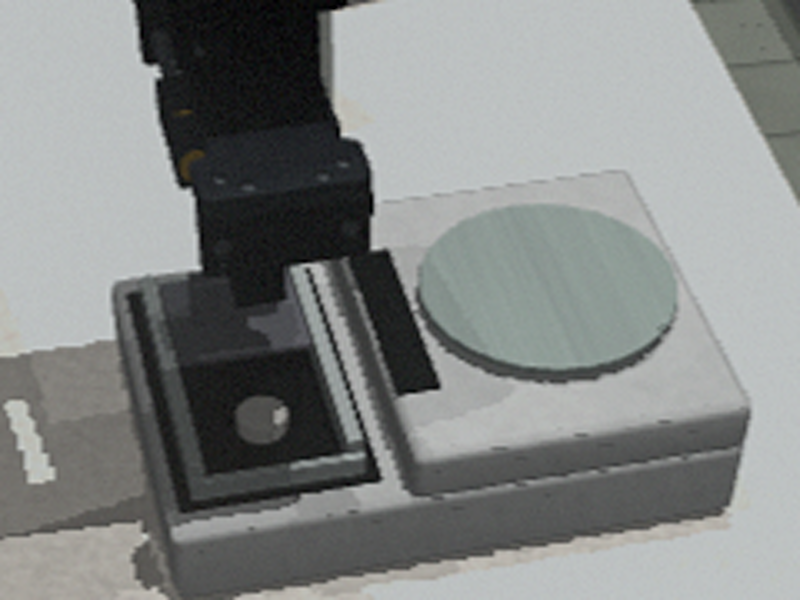

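The cover is fully open. The key shows at crop pixel (262,417) against a predicted (262,410), so it is under the tool to within about 2 mm. Next I'll press it.

>>> servo_tool(
  plan=[
    [0.001,0,0.03,0,0,0,0],
    [0,0,0.02,0,0,0,0],
    [0,0,0.01,0,0,0,0],
    [0,0,0,0,0,0,0],
    [0,0,0,0,0,0,0],
  ],
)

```text
t: 6.12
eef_pos: [592.7, 168.1, 71.6]
tcp_rot: [-3.137, 0.012, -3.094]
ft_force: [-0.0, -0.3, 0.3]
opening: 0.005
```

>>> servo_tool(
  plan=[
    [0.001,-0.004,0,0,0,0,0],
    [0,0,0.005,0,0,0,0],
    [0,0,0.004,0,0,0,0],
    [0,0,0,0,0,0,0],
  ],
)

```text
t: 6.45
eef_pos: [592.9, 164.4, 64.4]
tcp_rot: [-3.137, 0.015, -3.093]
ft_force: [0.2, 0.3, 0.1]
opening: 0.005
```

>>> servo_tool(
  plan=[
    [0,0,0.003,0,0,0,0],
    [0,0,0.003,0,0,0,0],
  ],
)

```text
t: 6.62
eef_pos: [593.4, 164.4, 59.2]
tcp_rot: [-3.138, 0.017, -3.093]
ft_force: [-2.2, -0.2, 2.4]
opening: 0.002
```

>>> servo_tool(
  plan=[
    [0,0,0.003,0,0,0,0],
    [0,0,0.002,0,0,0,0],
    [0,0,0.001,0,0,0,0],
  ],
)

```text
t: 6.87
eef_pos: [593.5, 164.5, 56.2]
tcp_rot: [-3.138, 0.018, -3.093]
ft_force: [-5.6, -1.3, 14.8]
opening: 0.003
```

>>> servo_tool(
  plan=[
    [0,0,0.0005,0,0,0,0],
    [0,0,0.0005,0,0,0,0],
    [0,0,0.0005,0,0,0,0],
    [0,0,0.0005,0,0,0,0],
    [0,0,0.0005,0,0,0,0],
    [0,0,0.0005,0,0,0,0],
  ],
)

```text
t: 7.37
eef_pos: [593.4, 164.5, 56.3]
tcp_rot: [-3.138, 0.02, -3.093]
ft_force: [-3.9, -0.2, 10.0]
opening: 0.007
```

>>> servo_tool(
  plan=[
    [0,0,-0.02,0,0,0,0],
    [0,0,-0.03,0,1,0,0],
    [0,0,-0.025,0,0,0,40],
    [0,0.03,0,0,0,0,40],
    [0,0.035,0,0,0,0,40],
    [0,0,0,0,0,0,40],
    [0,0,0,0,0,0,40],
    [0,0,0,0,0,0,40],
  ],
)

```text
t: 8.03
eef_pos: [590.2, 231.4, 132.6]
tcp_rot: [-3.138, 0.002, -3.095]
ft_force: [0.4, -0.1, -0.2]
opening: 0.364
```

>>> servo_tool(
  plan=[
    [0,0.003,0,0,0,0,40],
    [0,0,0.03,0,0,0,40],
    [0,0,0.02,0,0,0,40],
    [0,0,0,0,0,0,40],
    [0,0,0,0,0,0,40],
  ],
)

```text
t: 8.45
eef_pos: [591.1, 231.9, 80.8]
tcp_rot: [-3.138, 0.003, -3.098]
ft_force: [-0.2, 0.5, 0.7]
opening: 0.399
```

>>> servo_tool(
  plan=[
    [0.002,0.004,0.006,0,0,0,40],
    [0,0,0.004,0,0,0,40],
    [0,0,0,0,0,0,0],
    [0,0,0,0,0,0,0],
    [0,0,0,0,0,0,0],
    [0,0,0,0,0,0,0],
    [0,0,0,0,0,0,0],
    [0,0,0,0,0,0,0],
  ],
)

```text
t: 9.12
eef_pos: [590.2, 235.4, 73.6]
tcp_rot: [-3.138, 0.006, -3.099]
ft_force: [0.4, 1.0, -5.3]
opening: 0.128
```

>>> servo_tool(
  plan=[
    [0,-0.01,0,0,0,0,0],
    [0,-0.01,0,0,0,0,0],
    [0,-0.01,0,0,0,0,0],
    [0,-0.01,0,0,0,0,0],
    [0,-0.01,0,0,0,0,0],
    [0,-0.008,0,0,0,0,0],
    [0,0,0,0,0,0,0],
  ],
)

```text
t: 9.7
eef_pos: [593.2, 171.3, 73.6]
tcp_rot: [-3.14, 0.007, -3.1]
ft_force: [1.1, 2.1, -3.1]
opening: 0.123
```

Gripped at 235.4. The shut stop should be at about 165.

>>> servo_tool(
  plan=[
    [0,-0.003,0,0,0,0,0],
    [0,-0.002,0,0,0,0,0],
    [0,-0.002,0,0,0,0,0],
    [0,0,0,0,0,0,0],
  ],
)

```text
t: 10.03
eef_pos: [593.4, 165.7, 73.6]
tcp_rot: [3.139, 0.008, -3.102]
ft_force: [2.6, -1.7, -3.3]
opening: 0.125
```

>>> servo_tool(
  plan=[
    [0,-0.002,0,0,0,0,0],
    [0,0,0,0,0,0,0],
  ],
)

```text
t: 10.2
eef_pos: [593.4, 165.6, 73.6]
tcp_rot: [3.137, 0.008, -3.101]
ft_force: [2.1, -1.6, -2.5]
opening: 0.122
```

>>> servo_tool(
  plan=[
    [0,0,0,0,0,0,50],
    [0,0,0,0,0,0,50],
    [0,0,0,0,0,0,50],
    [0,0,0,0,0,0,50],
    [0,0,0,0,0,0,50],
    [0,0,-0.03,0,0,0,50],
    [0,0,-0.04,0,0,0,50],
    [0,0,-0.04,0,0,0,50],
  ],
)

```text
t: 10.87
eef_pos: [589.1, 163.6, 179.3]
tcp_rot: [3.141, -0.007, -3.101]
ft_force: [-0.1, -0.1, 0.1]
opening: 0.497
```

>>> servo_tool(
  plan=[
    [0.03,0,-0.02,0,0,0,50],
    [0.04,0,0,0,0,0,50],
    [0.04,0,0,0,0,0,50],
    [0,0,0,0,0,0,50],
    [0,0,0,0,0,0,50],
  ],
)

```text
t: 11.28
eef_pos: [477.7, 158.4, 209.3]
tcp_rot: [3.14, 0.008, -3.102]
ft_force: [-0.6, -0.6, 0.1]
opening: 0.503
```

Run:
```python
from h import *
s=env.read_camera("side"); st=env.state(); print(st["t"],st["eef_pos"],st["ft_force"])
cv2.imwrite("pics/s3.png",cv2.convertScaleAbs(s["img"],alpha=1.6))
```

```text
11.3333 [477.57431835 158.39893188 209.13047417] [-0.42685823  0.82690685 -0.5260179 ]
```

View pics/s3.png

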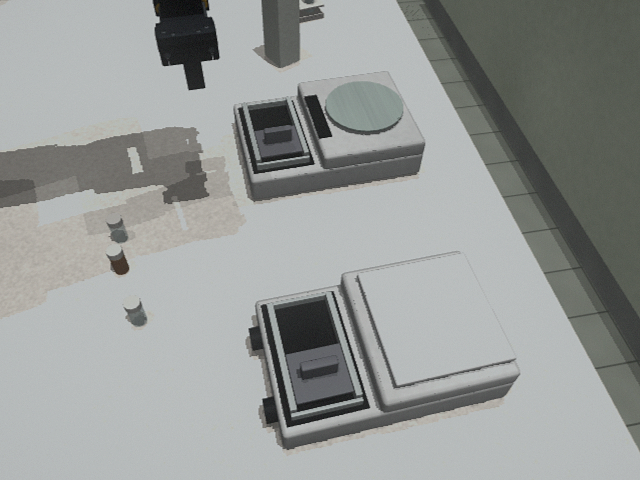

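The balance cover is shut, with its rib at about (278,133). The stirrer cover hasn't changed (rib at (320,367)), and the arm is clear.

```bash
python3 -c "
from cell import env
print(env.job_done())"
```

```text
the job is handed in; nothing more can be done
None
```

The job is done and handed in at about 11.3 s of the 51 s allowed; it reported no verdict. I slid the balance cover aside, pressed and held the calibration key, and slid the cover shut again.

- **Opening:** I pinched the rib and slid the cover about 69 mm, until it would not move further. A picture then showed the key uncovered, within about 2 mm of where I expected it.
- **Pressing:** The tool went down to 56.2 mm, about 6 mm below the key's released height, with 10–15 N on it. I held it there for more than 0.5 s.
- **Closing:** I re-gripped the rib and slid the cover back 69.8 mm to its shut stop, then let go and moved clear.

**Last checks:** The final side picture shows the balance cover shut, the stirrer cover unmoved and the arm touching nothing. The wrist force reads about zero. No check failed, but the key's release was not seen directly because the cover hides it.

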